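Log rounds into the insect hotel, in order of thickness

TASK

The insect hotel lies on its back on the bench with its four shelf spaces empty. Stand the four drilled log rounds in it in order of thickness, one to a space: the thickest in the tallest space at the foot of the house, then thinner space by space, up to the thinnest just under the roof. Each must stand upright on the back board, drilled end up, in the middle of its space (midway between the side walls) so that bamboo can be packed in on both sides; leave the glue bottle standing where it is.

Things in the scene. Friction and masses are not known exactly. Their poses are not given: they have to be found in the camera images.
- log_thickest_center (a point): Loose drilled log round (the thickest of four): an upright cylinder 58 mm across and 55 mm tall, dark bark, pale upper end face with dark drill holes. All four stand on the bench at the start. The point is its centre, 27.5 mm above its foot; z is the log's axis. It is round, so it may be grasped across at any yaw.
- log_second_center (a point): Loose drilled log round (second thickest of four): an upright cylinder 48 mm across and 55 mm tall, dark bark, pale upper end face with dark drill holes. All four stand on the bench at the start. The point is its centre, 27.5 mm above its foot; z is the log's axis. It is round, so it may be grasped across at any yaw.
- log_third_center (a point): Loose drilled log round (third thickest of four): an upright cylinder 38 mm across and 55 mm tall, dark bark, pale upper end face with dark drill holes. All four stand on the bench at the start. The point is its centre, 27.5 mm above its foot; z is the log's axis. It is round, so it may be grasped across at any yaw.
- log_thinnest_center (a point): Loose drilled log round (the thinnest of four): an upright cylinder 28 mm across and 55 mm tall, dark bark, pale upper end face with dark drill holes. All four stand on the bench at the start. The point is its centre, 27.5 mm above its foot; z is the log's axis. It is round, so it may be grasped across at any yaw.
- bay_bottom_mid (a point): Space of the insect hotel: the tallest space, at the foot of the hotel, farthest from the roof. Open upwards; 74 mm between its shelf boards (along x), 170 mm between the side walls (along y). The point is its middle, on top of its back board, 9 mm above the bench. x points to the roof ridge, y along the shelves, z up. The hotel: a fixed pale wooden gabled box on its back, at any angle, about 370 x 194 mm.
- bay_lower_mid (a point): Space of the insect hotel: the second space from the foot. Open upwards; 64 mm between its shelf boards (along x), 170 mm between the side walls (along y). The point is its middle, on top of its back board, 9 mm above the bench. x points to the roof ridge, y along the shelves, z up. The 9 mm shelf boards and 12 mm side walls rise 60 mm above the bench.
- bay_upper_mid (a point): Space of the insect hotel: the third space from the foot. Open upwards; 54 mm between its shelf boards (along x), 170 mm between the side walls (along y). The point is its middle, on top of its back board, 9 mm above the bench. x points to the roof ridge, y along the shelves, z up. A log standing in a space reaches 64 mm above the bench.
- bay_top_mid (a point): Space of the insect hotel: the smallest space, directly under the roof. Open upwards; 44 mm between its shelf boards (along x), 170 mm between the side walls (along y). The point is its middle, on top of its back board, 9 mm above the bench. x points to the roof ridge, y along the shelves, z up. The two black roof boards rise 68 mm above the bench; the gable is packed with bamboo.
- glue_bottle_center (a point): Bystander: loose black glue bottle with a red nozzle, 60 mm across and 165 mm tall with its nozzle, standing on the bench. The point is on its axis, 80 mm up.

How it is judged:
By the outcome, as a careful person would: the job done as asked, in the order asked, and still so for the second after the job is handed in, with the robot touching nothing.
It also fails if it takes over 102 s, if anything falls off the work surface, if the arm or the gripper's body presses on something with over 40 N, if the wrist force passes 120 N, or if a joint passes its speed limit or range.

ROBOT

A 6-joint arm with a two-finger parallel gripper is mounted at the origin on the work surface. World frame = base frame: x ahead of the robot, y to its left, z up, the work surface at z = 0. Lengths are in m, angles in rad, forces in N, time in s.
With the tool pointing down it reaches from about 0.3 to 0.775 m from the base axis. Payload 14.6 kg.
Tool frame: the origin (TCP) lies midway between the tips of the shut fingers; the grasp point (between the pads) lies 19 mm behind it (grasp_offset is the distance from the TCP to the grasp point, in m); z points along the fingers, y is the line along which they close (so a half turn about z gives the same grasp; the last joint's range is limited). The gripper opens to 94 mm and grips with 3 to 60 N. Pads are 16 mm wide; open, the fingers measure 119 mm over their backs; the gripper's body (75 mm by 177 mm) begins 78 mm behind the grasp point.
Start: joints at [-1.379, 0.3, 1.521, -0, 1.321, -0.067], TCP at [0.141, -0.532, 0.205] pointing down, gripper open.
Joint ranges: [-3.03, 3.03], [-0.79, 2.21], [0.23, 2.52], [-1.04, 4.18], [0, 3.07], [-2.55, 2.55]. Speed limits (rad/s): [2.22, 2.22, 2.57, 3.14, 3.14, 3.14].

INTERFACE

Orientations are given as [roll, pitch, yaw] about the fixed x, y, z axes, in that order (R = Rz(yaw) Ry(pitch) Rx(roll)).
In Python, from station import * gives the robot as it stands. The module is installed in compiled form; this text tells all that it offers.
- The arm moves only by the tool send_rows, never from a script. Its argument "rows" is a list of rows, each an object of numbers: "dx", "dy", "dz": the shift along the tool's x, y, z in mm; "roll": the turn about the tool's z in degrees; "jaw": the closure, from -1 (fully open) to 1 (shut). In form: [{"dx": .., "dy": .., "dz": .., "roll": .., "jaw": ..}, ...]. A call has 1 to 12 rows; each row shifts and turns the commanded pose from where the row before left it, along the tool's axes as they then stand; what a row does not reach is not made up. A row lasts 1/12 s, in which the tool goes at most 41.7 mm and 7.16 degrees, less where a joint would pass 70% of its speed; a pose out of reach is approached as far as the arm can. A call is refused whole if a number of a shift passes 41.7 or a number of a turn 7.16, either way. A call with a gripper value outside its range is refused whole. The fingers move at their own pace and stop on an object; "force" is the grip in N (left out, the last holds). Time passes only in rows, so rows that do not move let the fingers close. It gives the time, the measured TCP pose, the force, the opening and the grip force at its end, in the units of the state.
- get_obs(): the state, without advancing time (a new reading comes with each control period).
- camera(name): name is "scene" or "top" or "wrist"; returns a dict with "frame" (480x640x3 uint8, red, green, blue), "z_map" (480x640 float32, m along the optical axis (not along the pixel's ray), 0 where there is no reading), "camera_matrix" (3x3 intrinsics, pixels), "D" ([k1, k2, p1, p2, k3] as OpenCV has them; the pictures are not rectified), "rvec" (rotation vector, rad) and "tvec" (3), from world to camera coordinates, as OpenCV has them. Camera axes: x right, y down, z forward; pixel columns grow to the right and rows downward; lengths in m; the calibration is good to about 2 mm. A picture is of the moment at which its call begins.
- hand_in(): hands the job in; it is judged then, once.
The state is a dict: "time_s": time; "qpos": joint angles; "joint_vel": joint speeds; "tau": joint torques, N m; "ee_pos": TCP position; "eef_rot": TCP orientation; "force": force on the tool from outside, world axes, zero at the start; "moment": the same for the moment, N m; "grip_width": finger opening in m; "grip_force": force on a finger pad.
Only numpy, scipy, OpenCV 4.12 (cv2) and the standard library are available. Lean on these libraries where they do the work, as an engineer would, in place of code of your own. Each camera call takes 0.05 s, during which the arm holds its last target. There are 200 camera calls.

## Working session

There is one attempt and no reset: what is moved stays moved. The work goes in short steps, Python scripts to look and compute and a tool call to move; the robot and the scene stay as the last step left them, time stands still between calls to the robot, and variables do not carry over. Pictures are saved under pics/ and viewed, at most 14 in all, crops included, and the job is handed in when it is done.

Besides the shell and the picture viewer there is one more tool, called after "Emit:" as a command line: name --argument value ..., lists and objects as JSON in quotes. send_rows: Moves the arm, as the interface text tells. Its arguments: {"type":"object","properties":{"rows":{"type":"array"},"force":{"type":"number"}},"required":["rows"]}

```bash
mkdir -p pics
cat > h.py <<'E'
import numpy as np, cv2
from station import *
def snap(n,fn):
    c=camera(n); cv2.imwrite('pics/'+fn,c['frame'][:,:,::-1]); np.savez('pics/'+fn+'.npz',**c); return c
def world(c):
    "per-pixel world points from depth"
    h,w=c['z_map'].shape; v,u=np.mgrid[:h,:w]
    p=cv2.undistortPoints(np.stack([u,v],-1).reshape(-1,1,2).astype(float),c['camera_matrix'],c['D']).reshape(-1,2)
    z=c['z_map'].reshape(-1,1); X=np.hstack([p*z,z]); R=cv2.Rodrigues(c['rvec'])[0]
    return ((X-c['tvec'].reshape(1,3))@R).reshape(h,w,3)
def plane(c,uv,z):
    p=cv2.undistortPoints(np.array(uv,float).reshape(-1,1,2),c['camera_matrix'],c['D']).reshape(-1,2)
    R=cv2.Rodrigues(c['rvec'])[0]; o=-R.T@c['tvec'].reshape(3); d=np.hstack([p,np.ones((len(p),1))])@R
    return o+d*((z-o[2])/d[:,2])[:,None]
E
python3 - <<'E'
from h import *
c=snap('top','top1.png'); s=snap('scene','scene1.png')
cv2.imwrite('pics/both.png',cv2.resize(np.hstack([c['frame'],s['frame']])[:,:,::-1],(800,300)))
o=get_obs(); print(o)
for k in (c,s): print(k['tvec'].ravel(),k['rvec'].ravel(),(k['z_map']>0).mean())
E
```

```text
{'time_s': 0.1, 'qpos': array([-1.37859496e+00,  3.00387729e-01,  1.52148414e+00,  1.18447226e-05,
        1.32065843e+00, -6.65706165e-02]), 'joint_vel': array([ 0.00148208,  0.00044898, -0.00192113, -0.00154487,  0.00012337,
       -0.00025019]), 'tau': array([ 1.67906546e-03, -5.32642472e+01, -3.53282690e+01,  7.09686032e-02,
        2.35025020e-02, -6.04702609e-05]), 'ee_pos': array([ 0.14071715, -0.53147732,  0.20497306]), 'eef_rot': array([-3.14065784e+00, -7.38219425e-05,  2.58769008e-01]), 'force': array([-0.01615093, -0.64878853,  0.02571034]), 'moment': array([ 0.028919  ,  0.04264605, -0.00602658]), 'grip_force': 0.0, 'grip_width': 0.09355757747172277}
[-0.03232986  0.61399891  0.905299  ] [ 2.11160116 -2.15434172  0.18718951] 0.9961100260416667
[-0.25950983 -0.28770205  1.68045283] [ 2.02966127  1.11697371 -0.52807118] 0.9955533854166667
```

View pics/top1.png

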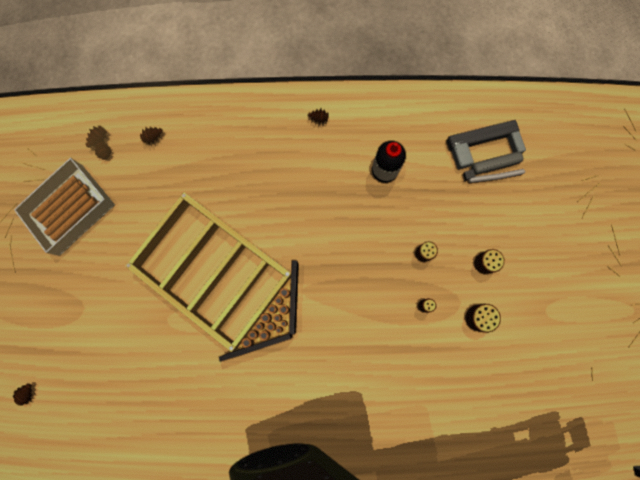

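View pics/scene1.png

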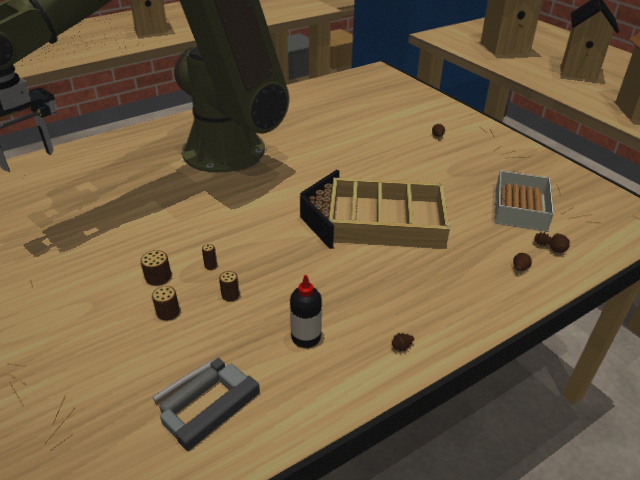

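The top view shows the hotel with its foot at about (157,230) and its black roof at (275,320). The logs are at (486,318), (490,261), (428,251) and (428,306), and the bottle is at (389,160). Next I measure from depth and colour.

```bash
cat > meas.py <<'E'
from h import *
c=dict(np.load('pics/top1.png.npz')); W=world(c); Z=W[...,2]
f=c['frame'].astype(int)
for n,(u,v) in dict(l1=(486,318),l2=(490,261),l3=(428,251),l4=(428,306)).items():
    m=np.zeros(Z.shape,np.uint8); m[v-25:v+25,u-25:u+25]=(np.abs(Z[v-25:v+25,u-25:u+25]-.055)<.008)
    k,lab,st,ce=cv2.connectedComponentsWithStats(m); i=lab[v,u] or 1+st[1:,4].argmax()
    ct=max(cv2.findContours((lab==i).astype(np.uint8),0,1)[0],key=len)
    P=plane(c,ct.reshape(-1,2),.055)[:,:2]; (x,y),r=cv2.minEnclosingCircle(P.astype(np.float32))
    print(n,st[i,4],np.round(plane(c,ce[i],.055)[0],4),'circ',round(x,4),round(y,4),'d',round(2*r,4),'z',np.median(Z[lab==i]).round(4))
print('bottle',plane(c,[(389,160)],.16),W[150,394])
# hotel: boards at 60mm, x/y window
m=((Z>.045)&(Z<.075)).astype(np.uint8); m[:,:110]=0; m[:,305:]=0; m[:185]=0; m[365:]=0
dark=f.max(-1)<60
pale=m.astype(bool)&~dark&(Z<.0645)
cv2.imwrite('pics/mask.png',cv2.resize((m*100+pale*155).astype(np.uint8)[180:370,110:310],None,fx=3,fy=3))
# inner floors: back board 9mm
fl=(Z>.004)&(Z<.02)
fl[:,:130]=0; fl[:,300:]=0; fl[:190]=0; fl[360:]=0
k,lab,st,ce=cv2.connectedComponentsWithStats(fl.astype(np.uint8),connectivity=4)
for i in range(1,k):
    if st[i,4]>150:
        ct=max(cv2.findContours((lab==i).astype(np.uint8),0,1)[0],key=len).reshape(-1,2)
        P=plane(c,ct,.009)[:,:2]; print(st[i],cv2.minAreaRect((P*1000).astype(np.float32)))
for n,mm in (('pale60',pale),('dark68',m.astype(bool)&dark)):
    ct=np.argwhere(mm)[:,::-1]; P=plane(c,ct,.06)[:,:2]; print(n,cv2.minAreaRect((P*1000).astype(np.float32)))
E
python3 meas.py
```

```text
l1 668 [ 0.434  -0.3646  0.055 ] circ 0.4334 -0.3643 d 0.0615 z 0.0548
l2 439 [ 0.549  -0.3865  0.055 ] circ 0.5493 -0.3862 d 0.0509 z 0.055
l3 282 [ 0.574  -0.2536  0.055 ] circ 0.5739 -0.2535 d 0.0394 z 0.055
l4 167 [ 0.4625 -0.2497  0.055 ] circ 0.4621 -0.2497 d 0.0296 z 0.0547
bottle [[ 0.73034451 -0.16711449  0.16      ]] [ 0.75443469 -0.17959202  0.14731507]
[ 139  204   72   80 2208] ((605.7506713867188, 279.13104248046875), (64.30976867675781, 171.94334411621094), 52.22590637207031)
[ 169  226   69   79 2052] ((557.1353759765625, 215.1004638671875), (57.340816497802734, 173.5955810546875), 52.45272445678711)
[ 195  246   68   79 1819] ((514.3720703125, 159.4713134765625), (49.70484161376953, 172.1038360595703), 52.42802810668945)
[ 218  264   65   78 1566] ((477.49493408203125, 111.96260070800781), (41.7835578918457, 171.7649383544922), 52.312294006347656)
[264 299  25  41 319] ((443.7350769042969, 57.50273132324219), (80.47644805908203, 49.379886627197266), 8.21848201751709)
pale60 ((522.6043090820312, 162.08108520507812), (358.461181640625, 240.2008056640625), 51.4755973815918)
dark68 ((515.4827270507812, 160.29537963867188), (344.5937194824219, 242.62200927734375), 52.00429153442383)
```

View pics/mask.png

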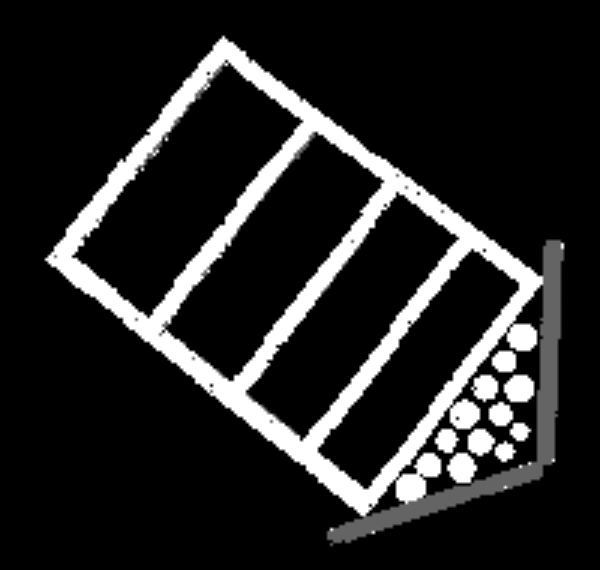

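The mask shows the house frame cleanly, with four bays narrowing toward the roof at the lower right. I measure the bay openings at rim height.

Run:
```python
from h import *
for nm in ('top1','scene1'):
    c=dict(np.load(f'pics/{nm}.png.npz')); W=world(c); Z=W[...,2]
    X,Y=W[...,0],W[...,1]
    m=(Z>.053)&(X>.36)&(X<.75)&(Y>0)&(Y<.42)
    cs,h=cv2.findContours(m.astype(np.uint8),cv2.RETR_CCOMP,cv2.CHAIN_APPROX_NONE)
    for k,hh in zip(cs,h[0]):
        if hh[3]>=0 and cv2.contourArea(k)>400:
            P=plane(c,k.reshape(-1,2),.06)[:,:2]*1000; r=cv2.minAreaRect(P.astype(np.float32))
            M=cv2.moments(P.astype(np.float32).reshape(-1,1,2)); print(nm,np.round(r[0],1),np.round(r[1],1),round(r[2],2),'centroid',round(M['m10']/M['m00'],1),round(M['m01']/M['m00'],1),round(M['m00']))
```

```text
top1 [435.5  57.7] [ 71.2 192. ] 51.8 centroid 442.8 64.9 6385
top1 [476. 108.] [ 48.6 172.8] 52.88 centroid 475.7 107.9 7654
top1 [511.4 153.2] [ 57.2 171.5] 52.59 centroid 511.6 153.0 9174
top1 [552.6 207.1] [ 67.  172.5] 52.45 centroid 552.3 206.9 10810
top1 [599.6 268.2] [ 77.2 172.9] 51.86 centroid 599.6 268.6 12513
scene1 [600.  265.2] [ 77.6 170.7] 52.65 centroid 601.6 264.1 11988
scene1 [552.7 204.9] [ 65.5 167.9] 52.36 centroid 553.3 204.4 10127
scene1 [512.  153.3] [ 60.6 168.8] 52.19 centroid 512.8 151.8 9192
scene1 [477.  106.1] [ 48.5 166.4] 52.09 centroid 477.2 106.0 7414
```

Bay centres (mm), consistent with the 78/68/58 mm spacing, are: bottom (600,268), lower (552.5,206.5), upper (511.5,152.7) and top (476,107.5). The shelf direction calls for tool yaw 52.4°, which also suits all the picks. First I turn, then move over the thickest log.

Emit:
send_rows --rows '[{"roll": -6.3,"jaw": -1},{"roll": -6.3},{"roll": -6.3},{"roll": -6.3},{"roll": -6.2},{"roll": -6.2},{},{}]' --force 25

```text
invalid input at $.rows[0]: expected keys dx, dy, dz, roll, jaw
```

```bash
cat > go.py <<'E'
import sys; from h import *
from scipy.spatial.transform import Rotation as Ro
T=dict(l1=(434,-364.6),l2=(549,-386.5),l3=(574,-253.6),l4=(462.5,-249.7),b1=(600,268),b2=(552.5,206.5),b3=(511.5,152.7),b4=(476,107.5))
o=get_obs(); R=Ro.from_euler('xyz',o['eef_rot']).as_matrix(); p=o['ee_pos']*1000
print('t',o['time_s'],'p',p.round(1),'rpy deg',np.degrees(o['eef_rot']).round(2),'w',round(o['grip_width'],4))
for a in sys.argv[1:]:
    n,z=a.split(':'); print(a,(R.T@(np.array([*T[n],float(z)])-p)).round(1))
E
python3 go.py l1:205 l1:16
```

```text
t 0.1 p [ 140.7 -531.5  205. ] rpy deg [-179.95   -0.     14.83] w 0.0936
l1:205 [ 3.262e+02 -8.630e+01  1.000e-01]
l1:16 [326.2 -86.1 189.1]
```

All keys are required in every row.

Emit:
send_rows --rows '[{"dx": 0,"dy": 0,"dz": 0,"roll": -6.3,"jaw": -1},{"dx": 0,"dy": 0,"dz": 0,"roll": -6.3,"jaw": -1},{"dx": 0,"dy": 0,"dz": 0,"roll": -6.3,"jaw": -1},{"dx": 0,"dy": 0,"dz": 0,"roll": -6.3,"jaw": -1},{"dx": 0,"dy": 0,"dz": 0,"roll": -6.2,"jaw": -1},{"dx": 0,"dy": 0,"dz": 0,"roll": -6.2,"jaw": -1},{"dx": 0,"dy": 0,"dz": 0,"roll": 0,"jaw": -1},{"dx": 0,"dy": 0,"dz": 0,"roll": 0,"jaw": -1}]' --force 25

```text
time_s: 0.77
ee_pos: [0.1407, -0.5316, 0.2052]
eef_rot: [-3.141, -0.0, 0.912]
force: [0.7, -0.1, 0.6]
grip_width: 0.0942
grip_force: 0.0
```

Emit:
send_rows --rows '[{"dx": 31,"dy": 13,"dz": 0,"roll": 0,"jaw": -1},{"dx": 31,"dy": 13,"dz": 0,"roll": 0,"jaw": -1},{"dx": 31,"dy": 13,"dz": 0,"roll": 0,"jaw": -1},{"dx": 31,"dy": 13,"dz": 0,"roll": 0,"jaw": -1},{"dx": 31,"dy": 13,"dz": 0,"roll": 0,"jaw": -1},{"dx": 31,"dy": 13,"dz": 0,"roll": 0,"jaw": -1},{"dx": 31,"dy": 13,"dz": 0,"roll": 0,"jaw": -1},{"dx": 31,"dy": 13,"dz": 0,"roll": 0,"jaw": -1},{"dx": 31,"dy": 13,"dz": 0,"roll": 0,"jaw": -1},{"dx": 31,"dy": 13,"dz": 0,"roll": 0,"jaw": -1},{"dx": 0,"dy": 0,"dz": 0,"roll": 0,"jaw": -1},{"dx": 0,"dy": 0,"dz": 0,"roll": 0,"jaw": -1}]'

```text
time_s: 1.77
ee_pos: [0.4337, -0.3643, 0.2051]
eef_rot: [-3.141, -0.0, 0.914]
force: [-0.3, -0.8, 0.8]
grip_width: 0.0939
grip_force: 0.0
```

```bash
python3 go.py l1:16; python3 -c "
from h import *
snap('wrist','w1.png')"
```

```text
t 1.7667 p [ 433.7 -364.3  205.1] rpy deg [-179.96   -0.     52.38] w 0.0939
l1:16 [ -0.    0.5 189.1]
```

View pics/w1.png

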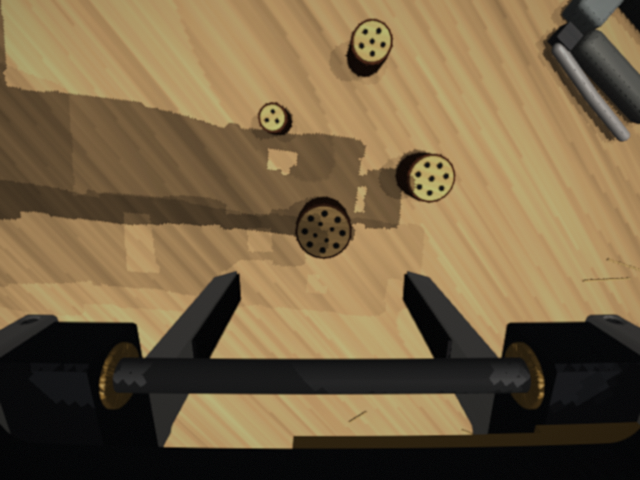

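The wrist view shows the thickest log at (324,228), midway between the finger tips (columns 225 and 415). I descend and grip.

Emit:
send_rows --rows '[{"dx": 0,"dy": 0,"dz": 30,"roll": 0,"jaw": -1},{"dx": 0,"dy": 0,"dz": 35,"roll": 0,"jaw": -1},{"dx": 0,"dy": 0,"dz": 35,"roll": 0,"jaw": -1},{"dx": 0,"dy": 0,"dz": 35,"roll": 0,"jaw": -1},{"dx": 0,"dy": 0,"dz": 30,"roll": 0,"jaw": -1},{"dx": 0,"dy": 0,"dz": 24,"roll": 0,"jaw": -1},{"dx": 0,"dy": 0,"dz": 0,"roll": 0,"jaw": -1},{"dx": 0,"dy": 0,"dz": 0,"roll": 0,"jaw": 1},{"dx": 0,"dy": 0,"dz": 0,"roll": 0,"jaw": 1},{"dx": 0,"dy": 0,"dz": 0,"roll": 0,"jaw": 1},{"dx": 0,"dy": 0,"dz": 0,"roll": 0,"jaw": 1},{"dx": 0,"dy": 0,"dz": 0,"roll": 0,"jaw": 1}]'

```text
time_s: 2.82
ee_pos: [0.4332, -0.3657, 0.0177]
eef_rot: [3.14, 0.0, 0.915]
force: [0.4, 0.1, -0.1]
grip_width: 0.0642
grip_force: 0.0
```

```bash
python3 go.py b1:130
```

```text
t 2.8167 p [ 433.2 -365.7   17.7] rpy deg [1.7989e+02 1.0000e-02 5.2410e+01] w 0.0642
b1:130 [ 603.9 -254.1 -112.9]
```

Emit:
send_rows --rows '[{"dx": 0,"dy": 0,"dz": 0,"roll": 0,"jaw": 1},{"dx": 0,"dy": 0,"dz": 0,"roll": 0,"jaw": 1},{"dx": 0,"dy": 0,"dz": 0,"roll": 0,"jaw": 1},{"dx": 0,"dy": 0,"dz": 0,"roll": 0,"jaw": 1},{"dx": 0,"dy": 0,"dz": 0,"roll": 0,"jaw": 1},{"dx": 0,"dy": 0,"dz": -20,"roll": 0,"jaw": 1},{"dx": 0,"dy": 0,"dz": -25,"roll": 0,"jaw": 1},{"dx": 0,"dy": 0,"dz": -30,"roll": 0,"jaw": 1},{"dx": 0,"dy": 0,"dz": -30,"roll": 0,"jaw": 1},{"dx": 0,"dy": 0,"dz": -20,"roll": 0,"jaw": 1},{"dx": 0,"dy": 0,"dz": 0,"roll": 0,"jaw": 1},{"dx": 0,"dy": 0,"dz": 0,"roll": 0,"jaw": 1}]'

```text
time_s: 3.82
ee_pos: [0.433, -0.3653, 0.1419]
eef_rot: [3.14, 0.0, 0.915]
force: [0.4, -0.1, -1.4]
grip_width: 0.0577
grip_force: 25.0
```

```bash
python3 go.py b1:140
```

```text
t 3.8167 p [ 433.  -365.3  141.9] rpy deg [1.7992e+02 1.0000e-02 5.2430e+01] w 0.0577
b1:140 [ 603.8 -253.8    1.4]
```

Emit:
send_rows --rows '[{"dx": 20,"dy": -8,"dz": 0,"roll": 0,"jaw": 1},{"dx": 30,"dy": -13,"dz": 0,"roll": 0,"jaw": 1},{"dx": 30,"dy": -13,"dz": 0,"roll": 0,"jaw": 1},{"dx": 30,"dy": -13,"dz": 0,"roll": 0,"jaw": 1},{"dx": 30,"dy": -13,"dz": 0,"roll": 0,"jaw": 1},{"dx": 30,"dy": -13,"dz": 0,"roll": 0,"jaw": 1},{"dx": 30,"dy": -13,"dz": 0,"roll": 0,"jaw": 1},{"dx": 30,"dy": -13,"dz": 0,"roll": 0,"jaw": 1},{"dx": 30,"dy": -13,"dz": 0,"roll": 0,"jaw": 1},{"dx": 30,"dy": -13,"dz": 0,"roll": 0,"jaw": 1},{"dx": 30,"dy": -13,"dz": 0,"roll": 0,"jaw": 1},{"dx": 30,"dy": -13,"dz": 0,"roll": 0,"jaw": 1}]'

```text
time_s: 4.82
ee_pos: [0.5259, 0.0059, 0.1396]
eef_rot: [-3.139, 0.002, 0.915]
force: [0.2, -0.6, -1.0]
grip_width: 0.0579
grip_force: 25.0
```

Emit:
send_rows --rows '[{"dx": 30,"dy": -12,"dz": 0,"roll": 0,"jaw": 1},{"dx": 30,"dy": -12,"dz": 0,"roll": 0,"jaw": 1},{"dx": 30,"dy": -12,"dz": 0,"roll": 0,"jaw": 1},{"dx": 30,"dy": -12,"dz": 0,"roll": 0,"jaw": 1},{"dx": 30,"dy": -12,"dz": 0,"roll": 0,"jaw": 1},{"dx": 30,"dy": -12,"dz": 0,"roll": 0,"jaw": 1},{"dx": 30,"dy": -12,"dz": 0,"roll": 0,"jaw": 1},{"dx": 30,"dy": -12,"dz": 0,"roll": 0,"jaw": 1},{"dx": 14,"dy": -7,"dz": 0,"roll": 0,"jaw": 1},{"dx": 0,"dy": 0,"dz": 0,"roll": 0,"jaw": 1},{"dx": 0,"dy": 0,"dz": 0,"roll": 0,"jaw": 1},{"dx": 0,"dy": 0,"dz": 0,"roll": 0,"jaw": 1}]'

```text
time_s: 5.82
ee_pos: [0.5993, 0.2674, 0.1401]
eef_rot: [-3.141, 0.002, 0.915]
force: [0.6, -0.4, -1.0]
grip_width: 0.058
grip_force: 25.0
```

```bash
python3 go.py b1:27; python3 -c "
from h import *
snap('wrist','w2.png'); snap('scene','s2.png');snap('top','t2.png')"
```

```text
t 5.8167 p [599.3 267.4 140.1] rpy deg [-1.7994e+02  1.1000e-01  5.2400e+01] w 0.058
b1:27 [  1.1   0.3 113.1]
```

View pics/w2.png

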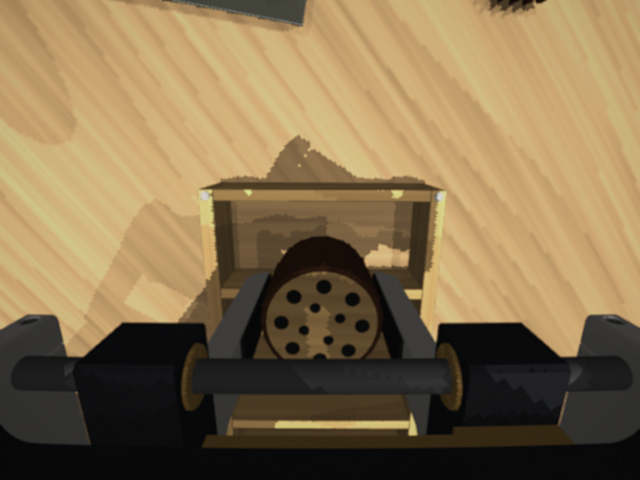

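The wrist view shows the log at (322,310), centred between the side walls, with the foot board rim at row 195 and the first shelf at row 295. I check the fit numerically from the wrist depth.

```bash
cat > chk.py <<'E'
import sys; from h import *
# usage: chk.py file log_top_z  : log centre and bay rims in the hotel frame about b1 (u toward foot, s along shelves)
c=dict(np.load('pics/%s.npz'%sys.argv[1])); W=world(c); zt=float(sys.argv[2])
u=np.array([.610,.792]); s=np.array([.792,-.610]); q=W[...,:2]*1000-[600,268]; U=q@u; S=q@s; Z=W[...,2]
r=lambda m:(np.percentile(U[m],[1,99]).round(1),np.percentile(S[m],[1,99]).round(1),m.sum())
m=(np.abs(Z-zt)<.006)&(abs(S)<40)&(c['frame'].max(-1)>40)
print('logtop',r(m))
rim=(abs(Z-.060)<.004)
for nm,mm in (('foot',rim&(abs(S)<70)&(U>25)&(U<60)),('shelf1',rim&(abs(S)<70)&(U<-30)&(U>-55)),('wall+',rim&(abs(U)<30)&(S>70)&(S<110)),('wall-',rim&(abs(U)<30)&(S<-70)&(S>-110))):
    print(nm,r(mm) if mm.sum()>20 else None)
E
python3 chk.py w2.png .178; python3 -c "
from h import *
W=world(dict(np.load('pics/w2.png.npz'))); print(W[310,345]*1000, W[330,322]*1000)"
```

```text
logtop (array([-21.1,  22.5]), array([-36.6,  36.6]), np.int64(7582))
foot (array([36.6, 45.8]), array([-68.5,  68.5]), np.int64(2183))
shelf1 None
wall+ (array([-29.4,  29.5]), array([83.9, 95.2]), np.int64(1084))
wall- (array([-29.4,  29.5]), array([-97.9, -85.9]), np.int64(1159))
[610.32104994 265.00583443 179.61576092] [595.64497752 263.34860252 179.8024086 ]
```

```bash
cat > chk2.py <<'E'
import sys; from h import *
# held log: top disc in tool axes about the TCP (mm)
c=dict(np.load('pics/%s.npz'%sys.argv[1])); W=world(c); p=get_obs()['ee_pos']
u=np.array([.610,.792]); s=np.array([.792,-.610]); q=(W[...,:2]-p[:2])*1000; U=q@u; S=q@s
zt=np.median(W[290:340,300:340,2]); m=(abs(W[...,2]-zt)<.004)
f=c['frame']; m&=(abs(S)<35)&(abs(U)<60)
for s0 in (-18,-10,0,10,18):
    k=m&(abs(S-s0)<1.5); print(zt.round(4),s0,'far edge U',np.percentile(U[k],99.5).round(1),'S',)
E
python3 chk2.py w2.png
```

```text
0.1792 -18 far edge U 21.6 S
0.1792 -10 far edge U 25.3 S
0.1792 0 far edge U 26.9 S
0.1792 10 far edge U 24.1 S
0.1792 18 far edge U 19.6 S
```

The log centre sits about 2 mm toward the roof of the TCP, so I shift +2 and lower it to just on the board.

Emit:
send_rows --rows '[{"dx": 2,"dy": 0,"dz": 15,"roll": 0,"jaw": 1},{"dx": 0,"dy": 0,"dz": 20,"roll": 0,"jaw": 1},{"dx": 0,"dy": 0,"dz": 20,"roll": 0,"jaw": 1},{"dx": 0,"dy": 0,"dz": 20,"roll": 0,"jaw": 1},{"dx": 0,"dy": 0,"dz": 15,"roll": 0,"jaw": 1},{"dx": 0,"dy": 0,"dz": 10,"roll": 0,"jaw": 1},{"dx": 0,"dy": 0,"dz": 6,"roll": 0,"jaw": 1},{"dx": 0,"dy": 0,"dz": 3,"roll": 0,"jaw": 1},{"dx": 0,"dy": 0,"dz": 3,"roll": 0,"jaw": 1},{"dx": 0,"dy": 0,"dz": 0,"roll": 0,"jaw": 1},{"dx": 0,"dy": 0,"dz": 0,"roll": 0,"jaw": 1}]'

```text
time_s: 6.88
ee_pos: [0.6013, 0.27, 0.0301]
eef_rot: [3.141, -0.001, 0.915]
force: [-0.2, 0.3, -0.8]
grip_width: 0.0574
grip_force: 25.0
```

Emit:
send_rows --rows '[{"dx": 0,"dy": 0,"dz": 2,"roll": 0,"jaw": 1},{"dx": 0,"dy": 0,"dz": 1,"roll": 0,"jaw": 1},{"dx": 0,"dy": 0,"dz": 0,"roll": 0,"jaw": 1},{"dx": 0,"dy": 0,"dz": 0,"roll": 0,"jaw": 1}]'

```text
time_s: 7.22
ee_pos: [0.601, 0.27, 0.0265]
eef_rot: [3.142, -0.0, 0.915]
force: [-0.4, 0.1, -0.8]
grip_width: 0.0576
grip_force: 25.0
```

Emit:
send_rows --rows '[{"dx": 0,"dy": 0,"dz": 1,"roll": 0,"jaw": 1},{"dx": 0,"dy": 0,"dz": 0,"roll": 0,"jaw": 0},{"dx": 0,"dy": 0,"dz": 0,"roll": 0,"jaw": -0.5},{"dx": 0,"dy": 0,"dz": 0,"roll": 0,"jaw": -0.5},{"dx": 0,"dy": 0,"dz": 0,"roll": 0,"jaw": -1},{"dx": 0,"dy": 0,"dz": 0,"roll": 0,"jaw": -1},{"dx": 0,"dy": 0,"dz": 0,"roll": 0,"jaw": -1},{"dx": 0,"dy": 0,"dz": -20,"roll": 0,"jaw": -1},{"dx": 0,"dy": 0,"dz": -35,"roll": 0,"jaw": -1},{"dx": 0,"dy": 0,"dz": -35,"roll": 0,"jaw": -1},{"dx": 0,"dy": 0,"dz": -30,"roll": 0,"jaw": -1},{"dx": 0,"dy": 0,"dz": 0,"roll": 0,"jaw": -1}]'

```text
time_s: 8.22
ee_pos: [0.6032, 0.2708, 0.1526]
eef_rot: [3.136, -0.008, 0.915]
force: [0.3, -0.3, 0.4]
grip_width: 0.0942
grip_force: 0.0
```

```bash
python3 go.py l2:140
cat > logs.py <<'E'
import sys; from h import *
# placed logs seen from above: top discs at 64 mm, hotel frame about b1
c=snap(sys.argv[1],sys.argv[2]); W=world(c); Z=W[...,2]
u=np.array([.610,.792]); s=np.array([.792,-.610]); q=W[...,:2]*1000-[600,268]; U=q@u; S=q@s
for i,(b,w) in enumerate([(0,74),(-78,64),(-146,54),(-204,44)]):
    m=(Z>.055)&(Z<.072)&(abs(U-b)<w/2-1)&(abs(S)<75)
    if m.sum()<60: continue
    k,lab,st,ce=cv2.connectedComponentsWithStats(m.astype(np.uint8)); j=1+st[1:,4].argmax(); m=lab==j
    P=plane(c,np.argwhere(m)[:,::-1],.064)[:,:2]*1000-[600,268]
    a,d=P@u-b,P@s; print('bay',i+1,m.sum(),'z',np.median(Z[m]).round(4),'u',((a.min()+a.max())/2).round(1),'s',((d.min()+d.max())/2).round(1),'d',np.ptp(a).round(1),np.ptp(d).round(1))
E
python3 logs.py wrist w3.png; python3 logs.py scene s3.png
```

```text
t 8.2167 p [603.2 270.8 152.6] rpy deg [179.71  -0.48  52.43] w 0.0942
l2:140 [-554.1  357.8    9.8]
bay 1 3671 z 0.0653 u 0.9 s -1.1 d 59.2 57.8
bay 1 339 z 0.0656 u -2.5 s 5.3 d 59.4 72.6
```

View pics/w3.png

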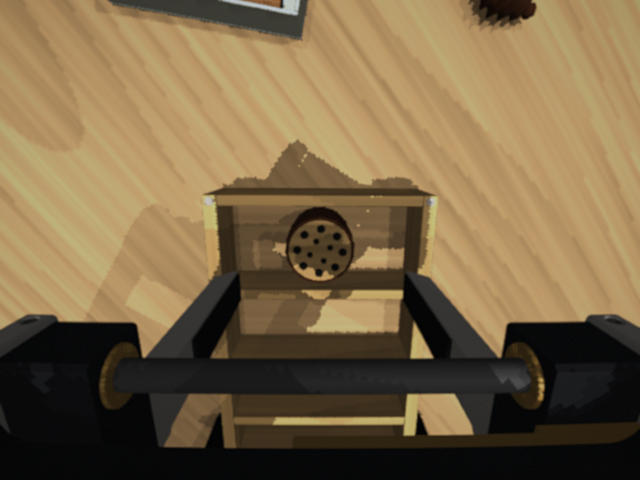

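The wrist view shows the thickest log upright at (320,250) in the foot bay, within about 1 mm of the middle. Next is the second log.

Emit:
send_rows --rows '[{"dx": -20,"dy": 13,"dz": 0,"roll": 0,"jaw": -1},{"dx": -30,"dy": 19,"dz": 0,"roll": 0,"jaw": -1},{"dx": -30,"dy": 19,"dz": 0,"roll": 0,"jaw": -1},{"dx": -30,"dy": 19,"dz": 0,"roll": 0,"jaw": -1},{"dx": -30,"dy": 19,"dz": 0,"roll": 0,"jaw": -1},{"dx": -30,"dy": 19,"dz": 0,"roll": 0,"jaw": -1},{"dx": -30,"dy": 20,"dz": 0,"roll": 0,"jaw": -1},{"dx": -30,"dy": 20,"dz": 0,"roll": 0,"jaw": -1},{"dx": -30,"dy": 20,"dz": 0,"roll": 0,"jaw": -1},{"dx": -30,"dy": 20,"dz": 0,"roll": 0,"jaw": -1},{"dx": -30,"dy": 20,"dz": 0,"roll": 0,"jaw": -1},{"dx": -30,"dy": 20,"dz": 0,"roll": 0,"jaw": -1}]'

```text
time_s: 9.32
ee_pos: [0.5672, -0.148, 0.1436]
eef_rot: [-3.139, 0.001, 0.915]
force: [0.1, -0.8, 0.4]
grip_width: 0.0943
grip_force: 0.0
```

Emit:
send_rows --rows '[{"dx": -30,"dy": 19,"dz": 0,"roll": 0,"jaw": -1},{"dx": -30,"dy": 19,"dz": 0,"roll": 0,"jaw": -1},{"dx": -30,"dy": 19,"dz": 0,"roll": 0,"jaw": -1},{"dx": -30,"dy": 19,"dz": 0,"roll": 0,"jaw": -1},{"dx": -30,"dy": 19,"dz": 0,"roll": 0,"jaw": -1},{"dx": -30,"dy": 19,"dz": 0,"roll": 0,"jaw": -1},{"dx": -24,"dy": 16,"dz": 0,"roll": 0,"jaw": -1},{"dx": 0,"dy": 0,"dz": 0,"roll": 0,"jaw": -1},{"dx": 0,"dy": 0,"dz": 0,"roll": 0,"jaw": -1},{"dx": 0,"dy": 0,"dz": 0,"roll": 0,"jaw": -1}]'

```text
time_s: 10.15
ee_pos: [0.5467, -0.3866, 0.1439]
eef_rot: [-3.139, -0.0, 0.915]
force: [1.7, 0.2, -0.5]
grip_width: 0.0941
grip_force: 0.0
```

```bash
python3 go.py l2:16
cat > near.py <<'E'
import sys; from h import *
# log standing on the bench near the TCP, seen from the wrist: top disc at 55 mm in tool axes
c=snap('wrist',sys.argv[1]); W=world(c); p=get_obs()['ee_pos']; Z=W[...,2]
u=np.array([.610,.792]); s=np.array([.792,-.610]); q=(W[...,:2]-p[:2])*1000
m=(abs(Z-.056)<.006)&(np.hypot(*q.transpose(2,0,1))<45)
P=(plane(c,np.argwhere(m)[:,::-1],.055)[:,:2]-p[:2])*1000; a,d=P@u,P@s
print('dx',((a.min()+a.max())/2).round(1),'dy',((d.min()+d.max())/2).round(1),'size',np.ptp(a).round(1),np.ptp(d).round(1))
E
python3 near.py w4.png
```

```text
t 10.15 p [ 546.7 -386.6  143.9] rpy deg [-1.7986e+02 -1.0000e-02  5.2430e+01] w 0.0941
l2:16 [  1.5   2.1 127.9]
dx -0.9 dy 3.3 size 48.6 47.7
```

Emit:
send_rows --rows '[{"dx": 0,"dy": 3,"dz": 25,"roll": 0,"jaw": -1},{"dx": 0,"dy": 0,"dz": 35,"roll": 0,"jaw": -1},{"dx": 0,"dy": 0,"dz": 35,"roll": 0,"jaw": -1},{"dx": 0,"dy": 0,"dz": 25,"roll": 0,"jaw": -1},{"dx": 0,"dy": 0,"dz": 7,"roll": 0,"jaw": -1},{"dx": 0,"dy": 0,"dz": 0,"roll": 0,"jaw": 1},{"dx": 0,"dy": 0,"dz": 0,"roll": 0,"jaw": 1},{"dx": 0,"dy": 0,"dz": 0,"roll": 0,"jaw": 1},{"dx": 0,"dy": 0,"dz": 0,"roll": 0,"jaw": 1},{"dx": 0,"dy": 0,"dz": 0,"roll": 0,"jaw": 1},{"dx": 0,"dy": 0,"dz": 0,"roll": 0,"jaw": 1},{"dx": 0,"dy": 0,"dz": 0,"roll": 0,"jaw": 1}]'

```text
time_s: 11.2
ee_pos: [0.5494, -0.3894, 0.019]
eef_rot: [3.141, -0.0, 0.915]
force: [0.7, -0.2, -0.5]
grip_width: 0.0505
grip_force: 0.0
```

Emit:
send_rows --rows '[{"dx": 0,"dy": 0,"dz": 0,"roll": 0,"jaw": 1},{"dx": 0,"dy": 0,"dz": 0,"roll": 0,"jaw": 1},{"dx": 0,"dy": 0,"dz": 0,"roll": 0,"jaw": 1},{"dx": 0,"dy": 0,"dz": 0,"roll": 0,"jaw": 1},{"dx": 0,"dy": 0,"dz": 0,"roll": 0,"jaw": 1}]'

```text
time_s: 11.62
ee_pos: [0.5494, -0.3894, 0.0188]
eef_rot: [3.141, 0.0, 0.915]
force: [-1.8, 1.1, 5.8]
grip_width: 0.0475
grip_force: 25.0
```

```bash
python3 go.py b2:145
```

```text
t 11.6167 p [ 549.4 -389.4   18.8] rpy deg [179.98   0.    52.43] w 0.0475
b2:145 [ 474.1 -360.9 -126.3]
```

Emit:
send_rows --rows '[{"dx": 0,"dy": 0,"dz": -20,"roll": 0,"jaw": 1},{"dx": 0,"dy": 0,"dz": -30,"roll": 0,"jaw": 1},{"dx": 0,"dy": 0,"dz": -35,"roll": 0,"jaw": 1},{"dx": 0,"dy": 0,"dz": -30,"roll": 0,"jaw": 1},{"dx": 10,"dy": -8,"dz": -10,"roll": 0,"jaw": 1},{"dx": 26,"dy": -20,"dz": 0,"roll": 0,"jaw": 1},{"dx": 28,"dy": -21,"dz": 0,"roll": 0,"jaw": 1},{"dx": 28,"dy": -21,"dz": 0,"roll": 0,"jaw": 1},{"dx": 28,"dy": -21,"dz": 0,"roll": 0,"jaw": 1},{"dx": 28,"dy": -21,"dz": 0,"roll": 0,"jaw": 1},{"dx": 28,"dy": -21,"dz": 0,"roll": 0,"jaw": 1},{"dx": 28,"dy": -21,"dz": 0,"roll": 0,"jaw": 1}]'

```text
time_s: 12.62
ee_pos: [0.5513, -0.132, 0.1432]
eef_rot: [-3.141, 0.0, 0.915]
force: [1.1, -0.4, -0.3]
grip_width: 0.0479
grip_force: 25.0
```

Emit:
send_rows --rows '[{"dx": 28,"dy": -21,"dz": 0,"roll": 0,"jaw": 1},{"dx": 28,"dy": -21,"dz": 0,"roll": 0,"jaw": 1},{"dx": 28,"dy": -21,"dz": 0,"roll": 0,"jaw": 1},{"dx": 28,"dy": -21,"dz": 0,"roll": 0,"jaw": 1},{"dx": 28,"dy": -21,"dz": 0,"roll": 0,"jaw": 1},{"dx": 28,"dy": -21,"dz": 0,"roll": 0,"jaw": 1},{"dx": 28,"dy": -21,"dz": 0,"roll": 0,"jaw": 1},{"dx": 28,"dy": -21,"dz": 0,"roll": 0,"jaw": 1},{"dx": 27,"dy": -21,"dz": 0,"roll": 0,"jaw": 1},{"dx": 18,"dy": -17,"dz": 0,"roll": 0,"jaw": 1},{"dx": 0,"dy": 0,"dz": 0,"roll": 0,"jaw": 1},{"dx": 0,"dy": 0,"dz": 0,"roll": 0,"jaw": 1}]'

```text
time_s: 13.62
ee_pos: [0.552, 0.2059, 0.143]
eef_rot: [-3.141, 0.001, 0.917]
force: [0.2, 0.4, -0.1]
grip_width: 0.0475
grip_force: 25.0
```

```bash
python3 go.py b2:28; python3 -c "
from h import *
snap('wrist','w5.png')"; python3 chk2.py w5.png
```

```text
t 13.6167 p [552.  205.9 143. ] rpy deg [-1.7998e+02  4.0000e-02  5.2550e+01] w 0.0475
b2:28 [8.00e-01 1.00e-01 1.15e+02]
0.1806 -18 far edge U 18.7 S
0.1806 -10 far edge U 22.0 S
0.1806 0 far edge U 23.4 S
0.1806 10 far edge U 20.7 S
0.1806 18 far edge U 14.7 S
```

Emit:
send_rows --rows '[{"dx": 1,"dy": 0,"dz": 15,"roll": 0,"jaw": 1},{"dx": 0,"dy": 0,"dz": 22,"roll": 0,"jaw": 1},{"dx": 0,"dy": 0,"dz": 22,"roll": 0,"jaw": 1},{"dx": 0,"dy": 0,"dz": 20,"roll": 0,"jaw": 1},{"dx": 0,"dy": 0,"dz": 15,"roll": 0,"jaw": 1},{"dx": 0,"dy": 0,"dz": 10,"roll": 0,"jaw": 1},{"dx": 0,"dy": 0,"dz": 6,"roll": 0,"jaw": 1},{"dx": 0,"dy": 0,"dz": 3,"roll": 0,"jaw": 1},{"dx": 0,"dy": 0,"dz": 2,"roll": 0,"jaw": 1},{"dx": 0,"dy": 0,"dz": 0,"roll": 0,"jaw": 1},{"dx": 0,"dy": 0,"dz": 0,"roll": 0,"jaw": 1}]'

```text
time_s: 14.58
ee_pos: [0.5534, 0.2059, 0.0291]
eef_rot: [3.141, -0.001, 0.915]
force: [0.0, 0.0, -0.3]
grip_width: 0.0477
grip_force: 25.0
```

Emit:
send_rows --rows '[{"dx": 0,"dy": 0,"dz": 1,"roll": 0,"jaw": 1},{"dx": 0,"dy": 0,"dz": 0,"roll": 0,"jaw": 1},{"dx": 0,"dy": 0,"dz": 0,"roll": 0,"jaw": 0},{"dx": 0,"dy": 0,"dz": 0,"roll": 0,"jaw": -0.5},{"dx": 0,"dy": 0,"dz": 0,"roll": 0,"jaw": -0.5},{"dx": 0,"dy": 0,"dz": 0,"roll": 0,"jaw": -1},{"dx": 0,"dy": 0,"dz": 0,"roll": 0,"jaw": -1},{"dx": 0,"dy": 0,"dz": 0,"roll": 0,"jaw": -1},{"dx": 0,"dy": 0,"dz": -20,"roll": 0,"jaw": -1},{"dx": 0,"dy": 0,"dz": -35,"roll": 0,"jaw": -1},{"dx": 0,"dy": 0,"dz": -35,"roll": 0,"jaw": -1},{"dx": 0,"dy": 0,"dz": -30,"roll": 0,"jaw": -1}]'

```text
time_s: 15.58
ee_pos: [0.5531, 0.206, 0.1497]
eef_rot: [3.141, -0.001, 0.915]
force: [0.1, 0.5, 0.5]
grip_width: 0.0941
grip_force: 0.0
```

```bash
python3 logs.py wrist w6.png; python3 go.py l3:145
```

```text
bay 1 4559 z 0.0653 u -0.2 s -1.2 d 57.9 58.3
bay 2 2608 z 0.0653 u 0.3 s 0.1 d 48.9 47.3
t 15.6333 p [555.1 206.6 155.8] rpy deg [179.7   -0.42  52.43] w 0.094
l3:145 [-353.4  295.5    9.7]
```

Both logs are within about 1 mm of their bay centres. Next is the third log.

Emit:
send_rows --rows '[{"dx": -15,"dy": 13,"dz": 0,"roll": 0,"jaw": -1},{"dx": -26,"dy": 22,"dz": 0,"roll": 0,"jaw": -1},{"dx": -26,"dy": 22,"dz": 0,"roll": 0,"jaw": -1},{"dx": -26,"dy": 22,"dz": 0,"roll": 0,"jaw": -1},{"dx": -26,"dy": 22,"dz": 0,"roll": 0,"jaw": -1},{"dx": -26,"dy": 22,"dz": 0,"roll": 0,"jaw": -1},{"dx": -26,"dy": 22,"dz": 0,"roll": 0,"jaw": -1},{"dx": -26,"dy": 22,"dz": 0,"roll": 0,"jaw": -1},{"dx": -26,"dy": 22,"dz": 0,"roll": 0,"jaw": -1},{"dx": -26,"dy": 22,"dz": 0,"roll": 0,"jaw": -1},{"dx": -26,"dy": 22,"dz": 0,"roll": 0,"jaw": -1},{"dx": -26,"dy": 22,"dz": 0,"roll": 0,"jaw": -1}]'

```text
time_s: 16.63
ee_pos: [0.5714, -0.1898, 0.1473]
eef_rot: [3.142, -0.0, 0.915]
force: [0.3, -0.0, 0.0]
grip_width: 0.0944
grip_force: 0.0
```

Emit:
send_rows --rows '[{"dx": -26,"dy": 20,"dz": 0,"roll": 0,"jaw": -1},{"dx": -26,"dy": 20,"dz": 0,"roll": 0,"jaw": -1},{"dx": 0,"dy": 0,"dz": 0,"roll": 0,"jaw": -1},{"dx": 0,"dy": 0,"dz": 0,"roll": 0,"jaw": -1},{"dx": 0,"dy": 0,"dz": 0,"roll": 0,"jaw": -1}]'

```text
time_s: 17.05
ee_pos: [0.5715, -0.2532, 0.1471]
eef_rot: [-3.141, -0.0, 0.915]
force: [-0.2, 0.8, 0.1]
grip_width: 0.0938
grip_force: 0.0
```

```bash
python3 go.py l3:17; python3 near.py w7.png
```

```text
t 17.05 p [ 571.5 -253.2  147.1] rpy deg [-179.96   -0.     52.42] w 0.0938
l3:17 [  1.2   2.3 130.1]
dx -1.6 dy 2.9 size 38.7 38.1
```

Emit:
send_rows --rows '[{"dx": -1,"dy": 3,"dz": 25,"roll": 0,"jaw": -1},{"dx": 0,"dy": 0,"dz": 35,"roll": 0,"jaw": -1},{"dx": 0,"dy": 0,"dz": 35,"roll": 0,"jaw": -1},{"dx": 0,"dy": 0,"dz": 25,"roll": 0,"jaw": -1},{"dx": 0,"dy": 0,"dz": 9,"roll": 0,"jaw": -1},{"dx": 0,"dy": 0,"dz": 0,"roll": 0,"jaw": 1},{"dx": 0,"dy": 0,"dz": 0,"roll": 0,"jaw": 1},{"dx": 0,"dy": 0,"dz": 0,"roll": 0,"jaw": 1},{"dx": 0,"dy": 0,"dz": 0,"roll": 0,"jaw": 1},{"dx": 0,"dy": 0,"dz": 0,"roll": 0,"jaw": 1},{"dx": 0,"dy": 0,"dz": 0,"roll": 0,"jaw": 1},{"dx": 0,"dy": 0,"dz": 0,"roll": 0,"jaw": 1}]'

```text
time_s: 18.1
ee_pos: [0.5735, -0.2565, 0.019]
eef_rot: [3.141, -0.0, 0.915]
force: [-0.8, 0.2, -0.2]
grip_width: 0.051
grip_force: 0.0
```

Emit:
send_rows --rows '[{"dx": 0,"dy": 0,"dz": 0,"roll": 0,"jaw": 1},{"dx": 0,"dy": 0,"dz": 0,"roll": 0,"jaw": 1},{"dx": 0,"dy": 0,"dz": 0,"roll": 0,"jaw": 1},{"dx": 0,"dy": 0,"dz": 0,"roll": 0,"jaw": 1},{"dx": 0,"dy": 0,"dz": 0,"roll": 0,"jaw": 1},{"dx": 0,"dy": 0,"dz": 0,"roll": 0,"jaw": 1},{"dx": 0,"dy": 0,"dz": 0,"roll": 0,"jaw": 1}]'

```text
time_s: 18.68
ee_pos: [0.5734, -0.2564, 0.0185]
eef_rot: [3.141, 0.0, 0.915]
force: [0.2, 0.1, 2.6]
grip_width: 0.0376
grip_force: 25.0
```

```bash
python3 go.py b3:145
```

```text
t 18.6833 p [ 573.4 -256.4   18.5] rpy deg [179.99   0.    52.43] w 0.0376
b3:145 [ 286.5 -298.5 -126.5]
```

Emit:
send_rows --rows '[{"dx": 0,"dy": 0,"dz": -20,"roll": 0,"jaw": 1},{"dx": 0,"dy": 0,"dz": -30,"roll": 0,"jaw": 1},{"dx": 0,"dy": 0,"dz": -35,"roll": 0,"jaw": 1},{"dx": 0,"dy": 0,"dz": -30,"roll": 0,"jaw": 1},{"dx": 10,"dy": -10,"dz": -10,"roll": 0,"jaw": 1},{"dx": 20,"dy": -21,"dz": 0,"roll": 0,"jaw": 1},{"dx": 22,"dy": -23,"dz": 0,"roll": 0,"jaw": 1},{"dx": 22,"dy": -23,"dz": 0,"roll": 0,"jaw": 1},{"dx": 22,"dy": -23,"dz": 0,"roll": 0,"jaw": 1},{"dx": 22,"dy": -23,"dz": 0,"roll": 0,"jaw": 1},{"dx": 22,"dy": -23,"dz": 0,"roll": 0,"jaw": 1},{"dx": 22,"dy": -23,"dz": 0,"roll": 0,"jaw": 1}]'

```text
time_s: 19.68
ee_pos: [0.5376, -0.0234, 0.1434]
eef_rot: [-3.141, 0.0, 0.915]
force: [-0.6, 0.3, 0.2]
grip_width: 0.0372
grip_force: 25.0
```

Emit:
send_rows --rows '[{"dx": 22,"dy": -23,"dz": 0,"roll": 0,"jaw": 1},{"dx": 22,"dy": -23,"dz": 0,"roll": 0,"jaw": 1},{"dx": 22,"dy": -23,"dz": 0,"roll": 0,"jaw": 1},{"dx": 22,"dy": -23,"dz": 0,"roll": 0,"jaw": 1},{"dx": 22,"dy": -23,"dz": 0,"roll": 0,"jaw": 1},{"dx": 14,"dy": -15,"dz": 0,"roll": 0,"jaw": 1},{"dx": 0,"dy": 0,"dz": 0,"roll": 0,"jaw": 1},{"dx": 0,"dy": 0,"dz": 0,"roll": 0,"jaw": 1},{"dx": 0,"dy": 0,"dz": 0,"roll": 0,"jaw": 1}]'

```text
time_s: 20.43
ee_pos: [0.5108, 0.152, 0.1433]
eef_rot: [-3.142, 0.0, 0.915]
force: [0.6, -0.7, 0.1]
grip_width: 0.0374
grip_force: 25.0
```

```bash
python3 go.py b3:28; python3 -c "
from h import *
snap('wrist','w8.png')"; python3 chk2.py w8.png
```

```text
t 20.4333 p [510.8 152.  143.3] rpy deg [-1.800e+02  1.000e-02  5.242e+01] w 0.0374
b3:28 [1.000e+00 1.000e-01 1.153e+02]
0.1813 -18 far edge U 9.3 S
0.1813 -10 far edge U 16.4 S
0.1813 0 far edge U 18.3 S
0.1813 10 far edge U 15.7 S
0.1813 18 far edge U 9.6 S
```

Emit:
send_rows --rows '[{"dx": 1,"dy": 0,"dz": 15,"roll": 0,"jaw": 1},{"dx": 0,"dy": 0,"dz": 22,"roll": 0,"jaw": 1},{"dx": 0,"dy": 0,"dz": 22,"roll": 0,"jaw": 1},{"dx": 0,"dy": 0,"dz": 20,"roll": 0,"jaw": 1},{"dx": 0,"dy": 0,"dz": 15,"roll": 0,"jaw": 1},{"dx": 0,"dy": 0,"dz": 10,"roll": 0,"jaw": 1},{"dx": 0,"dy": 0,"dz": 6,"roll": 0,"jaw": 1},{"dx": 0,"dy": 0,"dz": 3,"roll": 0,"jaw": 1},{"dx": 0,"dy": 0,"dz": 2,"roll": 0,"jaw": 1},{"dx": 0,"dy": 0,"dz": 0,"roll": 0,"jaw": 1},{"dx": 0,"dy": 0,"dz": 0,"roll": 0,"jaw": 1}]'

```text
time_s: 21.4
ee_pos: [0.5118, 0.1535, 0.0291]
eef_rot: [3.141, -0.001, 0.915]
force: [0.9, -0.0, 0.0]
grip_width: 0.0375
grip_force: 25.0
```

Emit:
send_rows --rows '[{"dx": 0,"dy": 0,"dz": 1,"roll": 0,"jaw": 1},{"dx": 0,"dy": 0,"dz": 0,"roll": 0,"jaw": 1},{"dx": 0,"dy": 0,"dz": 0,"roll": 0,"jaw": 0},{"dx": 0,"dy": 0,"dz": 0,"roll": 0,"jaw": -0.5},{"dx": 0,"dy": 0,"dz": 0,"roll": 0,"jaw": -0.5},{"dx": 0,"dy": 0,"dz": 0,"roll": 0,"jaw": -1},{"dx": 0,"dy": 0,"dz": 0,"roll": 0,"jaw": -1},{"dx": 0,"dy": 0,"dz": 0,"roll": 0,"jaw": -1},{"dx": 0,"dy": 0,"dz": -20,"roll": 0,"jaw": -1},{"dx": 0,"dy": 0,"dz": -35,"roll": 0,"jaw": -1},{"dx": 0,"dy": 0,"dz": -35,"roll": 0,"jaw": -1},{"dx": 0,"dy": 0,"dz": -30,"roll": 0,"jaw": -1}]'

```text
time_s: 22.4
ee_pos: [0.5114, 0.1534, 0.1496]
eef_rot: [3.141, -0.001, 0.915]
force: [-0.1, 0.7, -0.3]
grip_width: 0.0937
grip_force: 0.0
```

```bash
python3 logs.py wrist w9.png; python3 go.py l4:145
```

```text
bay 1 5577 z 0.0654 u -1.4 s -1.3 d 59.6 58.0
bay 2 3048 z 0.0653 u -0.6 s 0.2 d 47.8 48.1
bay 3 1664 z 0.0652 u 2.0 s -1.3 d 39.4 38.1
t 22.45 p [513.5 154.  155.3] rpy deg [179.69  -0.38  52.43] w 0.0941
l4:145 [-351.2  205.6    9.1]
```

Emit:
send_rows --rows '[{"dx": -15,"dy": 10,"dz": 0,"roll": 0,"jaw": -1},{"dx": -28,"dy": 16,"dz": 0,"roll": 0,"jaw": -1},{"dx": -28,"dy": 16,"dz": 0,"roll": 0,"jaw": -1},{"dx": -28,"dy": 16,"dz": 0,"roll": 0,"jaw": -1},{"dx": -28,"dy": 16,"dz": 0,"roll": 0,"jaw": -1},{"dx": -28,"dy": 16,"dz": 0,"roll": 0,"jaw": -1},{"dx": -28,"dy": 16,"dz": 0,"roll": 0,"jaw": -1},{"dx": -28,"dy": 17,"dz": 0,"roll": 0,"jaw": -1},{"dx": -28,"dy": 17,"dz": 0,"roll": 0,"jaw": -1},{"dx": -28,"dy": 17,"dz": 0,"roll": 0,"jaw": -1},{"dx": -28,"dy": 17,"dz": 0,"roll": 0,"jaw": -1},{"dx": -28,"dy": 17,"dz": 0,"roll": 0,"jaw": -1}]'

```text
time_s: 23.45
ee_pos: [0.4653, -0.2206, 0.1473]
eef_rot: [3.141, -0.0, 0.915]
force: [0.4, 0.4, 0.5]
grip_width: 0.0938
grip_force: 0.0
```

Emit:
send_rows --rows '[{"dx": -28,"dy": 17,"dz": 0,"roll": 0,"jaw": -1},{"dx": 0,"dy": 0,"dz": 0,"roll": 0,"jaw": -1},{"dx": 0,"dy": 0,"dz": 0,"roll": 0,"jaw": -1},{"dx": 0,"dy": 0,"dz": 0,"roll": 0,"jaw": -1}]'

```text
time_s: 23.78
ee_pos: [0.4621, -0.2511, 0.1471]
eef_rot: [-3.141, -0.0, 0.915]
force: [-0.4, 0.9, -0.1]
grip_width: 0.0938
grip_force: 0.0
```

```bash
python3 go.py l4:17; python3 near.py w10.png
```

```text
t 23.7833 p [ 462.1 -251.1  147.1] rpy deg [-179.97   -0.     52.42] w 0.0938
l4:17 [  1.4  -0.5 130.1]
dx -0.9 dy -0.1 size 27.2 27.1
```

Emit:
send_rows --rows '[{"dx": 0,"dy": 0,"dz": 25,"roll": 0,"jaw": -1},{"dx": 0,"dy": 0,"dz": 35,"roll": 0,"jaw": -1},{"dx": 0,"dy": 0,"dz": 35,"roll": 0,"jaw": -1},{"dx": 0,"dy": 0,"dz": 25,"roll": 0,"jaw": -1},{"dx": 0,"dy": 0,"dz": 9,"roll": 0,"jaw": -1},{"dx": 0,"dy": 0,"dz": 0,"roll": 0,"jaw": 1},{"dx": 0,"dy": 0,"dz": 0,"roll": 0,"jaw": 1},{"dx": 0,"dy": 0,"dz": 0,"roll": 0,"jaw": 1},{"dx": 0,"dy": 0,"dz": 0,"roll": 0,"jaw": 1},{"dx": 0,"dy": 0,"dz": 0,"roll": 0,"jaw": 1},{"dx": 0,"dy": 0,"dz": 0,"roll": 0,"jaw": 1},{"dx": 0,"dy": 0,"dz": 0,"roll": 0,"jaw": 1}]'

```text
time_s: 24.83
ee_pos: [0.4624, -0.2517, 0.0189]
eef_rot: [3.141, -0.0, 0.915]
force: [-0.1, -0.1, 1.0]
grip_width: 0.0506
grip_force: 0.0
```

Emit:
send_rows --rows '[{"dx": 0,"dy": 0,"dz": 0,"roll": 0,"jaw": 1},{"dx": 0,"dy": 0,"dz": 0,"roll": 0,"jaw": 1},{"dx": 0,"dy": 0,"dz": 0,"roll": 0,"jaw": 1},{"dx": 0,"dy": 0,"dz": 0,"roll": 0,"jaw": 1},{"dx": 0,"dy": 0,"dz": 0,"roll": 0,"jaw": 1},{"dx": 0,"dy": 0,"dz": 0,"roll": 0,"jaw": 1},{"dx": 0,"dy": 0,"dz": 0,"roll": 0,"jaw": 1},{"dx": 0,"dy": 0,"dz": 0,"roll": 0,"jaw": 1},{"dx": 0,"dy": 0,"dz": 0,"roll": 0,"jaw": 1}]'

```text
time_s: 25.58
ee_pos: [0.4622, -0.2516, 0.0184]
eef_rot: [3.142, 0.0, 0.915]
force: [0.3, -0.5, -0.3]
grip_width: 0.0275
grip_force: 25.0
```

```bash
python3 go.py b4:145
```

```text
t 25.5833 p [ 462.2 -251.6   18.4] rpy deg [180.     0.    52.43] w 0.0275
b4:145 [ 293.  -208.  -126.6]
```

Emit:
send_rows --rows '[{"dx": 0,"dy": 0,"dz": -20,"roll": 0,"jaw": 1},{"dx": 0,"dy": 0,"dz": -30,"roll": 0,"jaw": 1},{"dx": 0,"dy": 0,"dz": -35,"roll": 0,"jaw": 1},{"dx": 0,"dy": 0,"dz": -30,"roll": 0,"jaw": 1},{"dx": 13,"dy": -8,"dz": -10,"roll": 0,"jaw": 1},{"dx": 25,"dy": -18,"dz": 0,"roll": 0,"jaw": 1},{"dx": 25,"dy": -18,"dz": 0,"roll": 0,"jaw": 1},{"dx": 25,"dy": -18,"dz": 0,"roll": 0,"jaw": 1},{"dx": 25,"dy": -18,"dz": 0,"roll": 0,"jaw": 1},{"dx": 25,"dy": -18,"dz": 0,"roll": 0,"jaw": 1},{"dx": 25,"dy": -18,"dz": 0,"roll": 0,"jaw": 1},{"dx": 25,"dy": -18,"dz": 0,"roll": 0,"jaw": 1}]'

```text
time_s: 26.58
ee_pos: [0.4704, -0.0194, 0.1435]
eef_rot: [3.142, -0.0, 0.915]
force: [0.5, -0.7, -0.7]
grip_width: 0.0274
grip_force: 25.0
```

Emit:
send_rows --rows '[{"dx": 25,"dy": -18,"dz": 0,"roll": 0,"jaw": 1},{"dx": 25,"dy": -18,"dz": 0,"roll": 0,"jaw": 1},{"dx": 25,"dy": -18,"dz": 0,"roll": 0,"jaw": 1},{"dx": 20,"dy": -14,"dz": 0,"roll": 0,"jaw": 1},{"dx": 10,"dy": -6,"dz": 0,"roll": 0,"jaw": 1},{"dx": 0,"dy": 0,"dz": 0,"roll": 0,"jaw": 1},{"dx": 0,"dy": 0,"dz": 0,"roll": 0,"jaw": 1},{"dx": 0,"dy": 0,"dz": 0,"roll": 0,"jaw": 1}]'

```text
time_s: 27.25
ee_pos: [0.476, 0.1065, 0.1434]
eef_rot: [-3.142, 0.0, 0.914]
force: [-0.2, 0.4, -0.7]
grip_width: 0.0276
grip_force: 25.0
```

```bash
python3 go.py b4:28; python3 -c "
from h import *
snap('wrist','w11.png')"; python3 chk2.py w11.png
```

```text
t 27.25 p [476.  106.5 143.4] rpy deg [-1.800e+02  2.000e-02  5.239e+01] w 0.0276
b4:28 [  0.8  -0.6 115.4]
0.1812 -18 far edge U 10.2 S
0.1812 -10 far edge U 10.2 S
0.1812 0 far edge U 13.0 S
0.1812 10 far edge U 8.9 S
0.1812 18 far edge U 10.1 S
```

Emit:
send_rows --rows '[{"dx": 1,"dy": 0,"dz": 15,"roll": 0,"jaw": 1},{"dx": 0,"dy": 0,"dz": 22,"roll": 0,"jaw": 1},{"dx": 0,"dy": 0,"dz": 22,"roll": 0,"jaw": 1},{"dx": 0,"dy": 0,"dz": 20,"roll": 0,"jaw": 1},{"dx": 0,"dy": 0,"dz": 15,"roll": 0,"jaw": 1},{"dx": 0,"dy": 0,"dz": 10,"roll": 0,"jaw": 1},{"dx": 0,"dy": 0,"dz": 6,"roll": 0,"jaw": 1},{"dx": 0,"dy": 0,"dz": 3,"roll": 0,"jaw": 1},{"dx": 0,"dy": 0,"dz": 2,"roll": 0,"jaw": 1},{"dx": 0,"dy": 0,"dz": 0,"roll": 0,"jaw": 1},{"dx": 0,"dy": 0,"dz": 0,"roll": 0,"jaw": 1}]'

```text
time_s: 28.22
ee_pos: [0.477, 0.1083, 0.029]
eef_rot: [3.141, -0.001, 0.915]
force: [0.5, 0.9, -0.2]
grip_width: 0.0278
grip_force: 25.0
```

Emit:
send_rows --rows '[{"dx": 0,"dy": 0,"dz": 1,"roll": 0,"jaw": 1},{"dx": 0,"dy": 0,"dz": 0,"roll": 0,"jaw": 1},{"dx": 0,"dy": 0,"dz": 0,"roll": 0,"jaw": 0},{"dx": 0,"dy": 0,"dz": 0,"roll": 0,"jaw": -0.5},{"dx": 0,"dy": 0,"dz": 0,"roll": 0,"jaw": -0.5},{"dx": 0,"dy": 0,"dz": 0,"roll": 0,"jaw": -0.5},{"dx": 0,"dy": 0,"dz": 0,"roll": 0,"jaw": -0.5},{"dx": 0,"dy": 0,"dz": 0,"roll": 0,"jaw": -0.5},{"dx": 0,"dy": 0,"dz": -20,"roll": 0,"jaw": -0.5},{"dx": 0,"dy": 0,"dz": -35,"roll": 0,"jaw": -0.5},{"dx": 0,"dy": 0,"dz": -35,"roll": 0,"jaw": -0.5},{"dx": 0,"dy": 0,"dz": -30,"roll": 0,"jaw": -0.5}]'

```text
time_s: 29.22
ee_pos: [0.4766, 0.1083, 0.1496]
eef_rot: [3.141, -0.001, 0.915]
force: [0.3, -0.4, 0.1]
grip_width: 0.0706
grip_force: 0.0
```

Emit:
send_rows --rows '[{"dx": -15,"dy": 10,"dz": 0,"roll": 0,"jaw": -1},{"dx": -28,"dy": 16,"dz": 0,"roll": 0,"jaw": -1},{"dx": -28,"dy": 16,"dz": 0,"roll": 0,"jaw": -1},{"dx": -28,"dy": 16,"dz": 0,"roll": 0,"jaw": -1},{"dx": -28,"dy": 16,"dz": 0,"roll": 0,"jaw": -1},{"dx": -28,"dy": 16,"dz": 0,"roll": 0,"jaw": -1},{"dx": -28,"dy": 16,"dz": 0,"roll": 0,"jaw": -1},{"dx": -28,"dy": 16,"dz": 0,"roll": 0,"jaw": -1},{"dx": -28,"dy": 16,"dz": 0,"roll": 0,"jaw": -1},{"dx": -28,"dy": 16,"dz": 0,"roll": 0,"jaw": -1},{"dx": 0,"dy": 0,"dz": 0,"roll": 0,"jaw": -1},{"dx": 0,"dy": 0,"dz": 0,"roll": 0,"jaw": -1}]'

```text
time_s: 30.22
ee_pos: [0.4355, -0.1983, 0.1473]
eef_rot: [-3.141, -0.0, 0.912]
force: [0.3, 1.0, 0.9]
grip_width: 0.0943
grip_force: 0.0
```

```bash
python3 logs.py top t12.png
```

```text
bay 1 633 z 0.0645 u -0.0 s 0.1 d 59.6 57.2
bay 2 463 z 0.0644 u 0.5 s 0.7 d 50.0 48.9
bay 3 299 z 0.0643 u 1.4 s 0.5 d 38.4 39.0
bay 4 156 z 0.0641 u 3.8 s -0.1 d 27.9 27.0
```

View pics/t12.png

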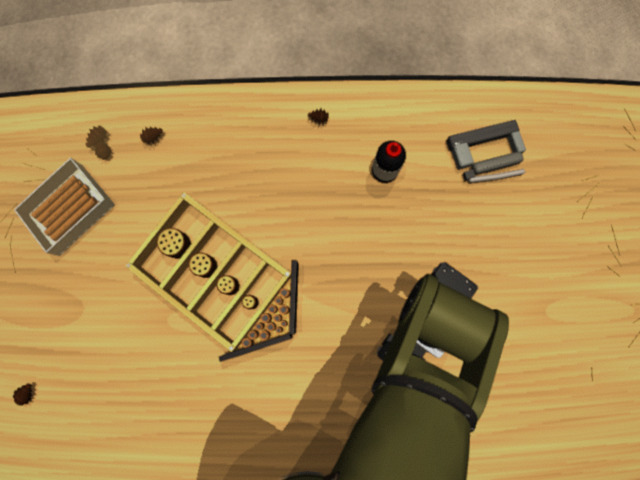

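The top view shows all four logs upright at (172,242), (202,265), (228,285) and (249,302), thickest to thinnest from foot to roof. Each is within 1 mm of midway between the side walls, and the bottle at (389,160) hasn't moved. The gripper is clear, so I hand in.

```bash
python3 -c "
from station import *
print(hand_in())"
```

```text
the job is handed in; nothing more can be done
None
```

The four logs stand upright in the hotel, thickest at the foot to thinnest under the roof, each within about 1 mm of midway between the side walls; the bottle is where it was, and I handed in at about 30 s.

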